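# Count two bottles on the counting scale

## Robot

A 6-joint arm with a two-finger parallel gripper is mounted at the origin on a cart in front of the work surface, level with it; the furniture and walls round the work are solid. World frame = base frame: x ahead of the robot, y to its left, z up, the work surface at z = 0. Lengths are in m, angles in rad, forces in N, time in s.
With the tool pointing down it reaches from about 0.275 to 0.85 m from the base axis. Payload 5.2 kg.
Tool frame: the origin (TCP) lies midway between the tips of the shut fingers; the grasp point (between the pads) lies tcp_to_grasp behind it (tcp_to_grasp is the distance from the TCP to the grasp point, in m); z points along the fingers, y is the direction in which the jaws open and shut (so a half turn about z gives the same grasp; the last joint's range is limited). The gripper opens to 85 mm and grips with 20 to 120 N. Pads are 22 mm wide; open, the fingers measure 114 mm over their backs; the gripper's body (76 mm by 85 mm) begins 54 mm behind the grasp point. The pads swing forward as they close: fully open they stand 13 mm farther back than shut.
Start: joints at [-1.446, 0.259, 1.535, -0, 1.348, -0.203], TCP at [0.177, -0.521, 0.231] pointing down, gripper open.
Joint ranges: [-3.14, 3.14], [-0.91, 2.08], [0.19, 2.58], [-1.22, 4.36], [0.22, 2.71], [-3.12, 3.12]. Speed limits (rad/s): [2.57, 2.57, 3.14, 3.14, 3.14, 3.14].

## Interface

Orientations are given as a unit quaternion [w, x, y, z].
In Python, from plant import goto, move_linear, set_joints, set_gripper, wait, solve_ik, observe, camera, camera_params, PlanningError, sign_off, tcp_to_grasp gives the robot as it stands. Calls block until the motion is done:
- goto(position, orientation): joint-space move of the TCP to a pose.
- move_linear(position, rot=None, v=0.15, force_limit=None): straight line of the TCP; rot=None keeps the orientation; v is the mean speed in m/s. With force_limit (N) it stops when the force on the tool has changed by that much, and returns True; else False.
- set_joints(angles): joint-space move.
- set_gripper(opening, f_grip=None): finger opening in m; f_grip is the grip in N (None keeps the last); returns when the fingers have stopped.
- wait(seconds).
- solve_ik(position, orientation): joint angles nearest the present ones, or None.
- observe(): the state.
- camera(name): name is "scene" or "top" or "wrist"; returns (picture, depth): 400x640x3 uint8, red, green, blue; 400x640 float32, m along the optical axis (not along the pixel's ray), 0 where there is no reading.
- camera_params(name): a dict with "intrinsics" (3x3 intrinsics, pixels), "eye" and "orientation" of the camera in the world; the wrist camera has in their place "T_tool_cam" (4x4, takes a point from camera to tool coordinates, whose origin is the TCP and whose axes are the flange's). Camera axes: x right, y down, z forward; pixel columns grow to the right and rows downward; lengths in m; the calibration is good to about 2 mm. A picture is of the moment at which its call begins: read the wrist's pose just before it. camera_params takes no time and is no camera call.
A pose or a line that the arm cannot do raises PlanningError and nothing moves.
- sign_off(): hands the job in, once; it reports no verdict.
The state is a dict: "clock": time; "qpos": joint angles; "joint_vel": joint speeds; "effort": joint torques, N m; "eef_pos": TCP position; "eef_rot": TCP orientation; "ft_force": force on the tool from outside, world axes, zero at the start; "wrist_torque": the same for the moment, N m; "grip_width": finger opening in m.
Only numpy, scipy, OpenCV 4.12 (cv2) and the standard library are available. Lean on these libraries where they do the work, as an engineer would, in place of code of your own. Each camera call takes 0.05 s, during which the arm holds its last target.

## Task

Count two amber bottles on the scale. Press the blue key while the weighing platform is empty, stand one amber bottle on the platform and press the yellow key, then stand a second one beside it and press the green key. Press each key fully down, one at a time and each only at its turn; leave both bottles upright and wholly on the platform, and leave the third amber bottle and the other things where they stand.

Things in the scene. Friction and masses are not known exactly. Their poses are not given: they have to be found in the camera images.
- key_blue (a joint): travel of the blue key, m: 0 up, 0.006 fully down (straight down); springs back by itself. It starts to move at about 1.2 N and is fully down at 4 N; it counts as pressed from 0.0045.
- key_yellow (a joint): travel of the yellow key, m: 0 up, 0.006 fully down (straight down); springs back by itself. It starts to move at about 1.2 N and is fully down at 4 N; it counts as pressed from 0.0045.
- key_green (a joint): travel of the green key, m: 0 up, 0.006 fully down (straight down); springs back by itself. It starts to move at about 1.2 N and is fully down at 4 N; it counts as pressed from 0.0045.
- key_blue_top (a point): Blue key: round spring push key, 32 mm across, at the centre of its top face; z up. It stands 18 mm above the console's top (88 mm above the worktop), in a 48 mm wide, 12 mm high dark collar. The three keys stand in a row along the console's x axis, 54 mm apart; which colour is where changes.
- key_yellow_top (a point): Yellow key: round spring push key, 32 mm across, at the centre of its top face; z up. It stands 18 mm above the console's top (88 mm above the worktop), in a 48 mm wide, 12 mm high dark collar. The three keys stand in a row along the console's x axis, 54 mm apart; which colour is where changes.
- key_green_top (a point): Green key: round spring push key, 32 mm across, at the centre of its top face; z up. It stands 18 mm above the console's top (88 mm above the worktop), in a 48 mm wide, 12 mm high dark collar. The three keys stand in a row along the console's x axis, 54 mm apart; which colour is where changes.
- console: white and grey keypad console, fixed: 210 mm long (x), 72 mm wide (y), top at 70 mm, a small tilted display (up to 92 mm high) at its far (+x) end. Origin on the worktop under the middle key; the body runs from 85 mm before (-x) to 125 mm behind (+x) the origin; z up.
- platform_top (a point): weighing platform, fixed: square steel plate 140 x 140 mm on a grey base, its flat top 30 mm above the worktop; this is the centre of the top face, x and y along its edges, z up.
- amber_1_mid (a point): amber glass bottle with white screw cap and paper label, upright and loose on the worktop, 34 mm across (cap 26 mm), 92 mm tall, about 60 g: the point on its axis half-way up (46 mm above its foot); z along its axis, up. The three amber bottles are interchangeable.
- amber_2_mid (a point): amber glass bottle with white screw cap and paper label, upright and loose on the worktop, 34 mm across (cap 26 mm), 92 mm tall, about 60 g: the point on its axis half-way up (46 mm above its foot); z along its axis, up. The three amber bottles are interchangeable.
- amber_3_mid (a point): amber glass bottle with white screw cap and paper label, upright and loose on the worktop, 34 mm across (cap 26 mm), 92 mm tall, about 60 g: the point on its axis half-way up (46 mm above its foot); z along its axis, up. The three amber bottles are interchangeable.
- pot: white pot with an off-centre spout, 72 mm across, 88 mm tall, loose bystander; origin under its centre.
- tape: roll of tan tape lying flat, 104 mm across, 25 mm high, loose bystander in the steel tray (tray walls 19 mm high); origin under its centre.
- jar: small jar with black lid, 44 mm across, 35 mm tall, loose bystander on the worktop; origin under its centre.
Things that resemble listed ones, but are neither listed nor needed, are in the scene too. What is shaped like the part that bears amber_1_mid but black is not meant.

How it is judged:
On the way, in this order (a step that is already met when the one before it is completed fails the run):
1. the blue key is pressed, alone, with the platform empty (value of joint key_blue above 0.0045 m and value of joint each of key_yellow, key_green below 0.0015 m and horizontal distance between each of amber_1_mid, amber_2_mid, amber_3_mid and platform_top above 0.077 m), for 0.05 s.
2. one amber bottle stands upright on the platform and is let go (((horizontal distance between amber_1_mid and platform_top below 0.077 m and horizontal distance between each of amber_2_mid, amber_3_mid and platform_top above 0.077 m) or (horizontal distance between each of amber_1_mid, amber_3_mid and platform_top above 0.077 m and horizontal distance between amber_2_mid and platform_top below 0.077 m) or (horizontal distance between each of amber_1_mid, amber_2_mid and platform_top above 0.077 m and horizontal distance between amber_3_mid and platform_top below 0.077 m)) and contact force between the fingers and anything else below 0.2 N and angle between each of amber_1_mid, amber_2_mid, amber_3_mid's own z axis and vertical below 0.15 rad), for 0.2 s.
3. the yellow key is pressed, alone, with one bottle on the platform (value of joint key_yellow above 0.0045 m and value of joint each of key_blue, key_green below 0.0015 m and ((horizontal distance between amber_1_mid and platform_top below 0.077 m and horizontal distance between each of amber_2_mid, amber_3_mid and platform_top above 0.077 m) or (horizontal distance between each of amber_1_mid, amber_3_mid and platform_top above 0.077 m and horizontal distance between amber_2_mid and platform_top below 0.077 m) or (horizontal distance between each of amber_1_mid, amber_2_mid and platform_top above 0.077 m and horizontal distance between amber_3_mid and platform_top below 0.077 m))), for 0.05 s.
4. two amber bottles stand upright on the platform and are let go (((horizontal distance between each of amber_1_mid, amber_2_mid and platform_top below 0.077 m and horizontal distance between amber_3_mid and platform_top above 0.077 m) or (horizontal distance between each of amber_1_mid, amber_3_mid and platform_top below 0.077 m and horizontal distance between amber_2_mid and platform_top above 0.077 m) or (horizontal distance between amber_1_mid and platform_top above 0.077 m and horizontal distance between each of amber_2_mid, amber_3_mid and platform_top below 0.077 m)) and contact force between the fingers and anything else below 0.2 N and angle between each of amber_1_mid, amber_2_mid, amber_3_mid's own z axis and vertical below 0.15 rad), for 0.2 s.
5. the green key is pressed, alone, with two bottles on the platform (value of joint key_green above 0.0045 m and value of joint each of key_blue, key_yellow below 0.0015 m and ((horizontal distance between each of amber_1_mid, amber_2_mid and platform_top below 0.077 m and horizontal distance between amber_3_mid and platform_top above 0.077 m) or (horizontal distance between each of amber_1_mid, amber_3_mid and platform_top below 0.077 m and horizontal distance between amber_2_mid and platform_top above 0.077 m) or (horizontal distance between amber_1_mid and platform_top above 0.077 m and horizontal distance between each of amber_2_mid, amber_3_mid and platform_top below 0.077 m))), for 0.05 s.
At the end, for the whole second after the job is handed in: Two amber bottles stand on the platform (axes within 77 mm of its centre seen from above, half-way points 68 to 84 mm above the worktop), the third is within 30 mm of its start, all three are upright within 0.15 rad, and all keys are up again (under 1.5 mm of travel) (((horizontal distance between each of amber_2_mid, amber_3_mid and platform_top below 0.077 m and height (world z) of amber_2_mid between 0.068 and 0.084 m and height (world z) of amber_3_mid between 0.068 and 0.084 m and distance of amber_1_mid from where it was at the start of the episode below 0.03 m) or (horizontal distance between each of amber_1_mid, amber_3_mid and platform_top below 0.077 m and height (world z) of amber_1_mid between 0.068 and 0.084 m and height (world z) of amber_3_mid between 0.068 and 0.084 m and distance of amber_2_mid from where it was at the start of the episode below 0.03 m) or (horizontal distance between each of amber_1_mid, amber_2_mid and platform_top below 0.077 m and height (world z) of amber_1_mid between 0.068 and 0.084 m and height (world z) of amber_2_mid between 0.068 and 0.084 m and distance of amber_3_mid from where it was at the start of the episode below 0.03 m)) and angle between each of amber_1_mid, amber_2_mid, amber_3_mid's own z axis and vertical below 0.15 rad and value of joint each of key_blue, key_yellow, key_green below 0.0015 m); the robot touches nothing.
It fails at once if the blue key is pressed when a bottle is on the platform (value of joint key_blue above 0.003 m and not (horizontal distance between each of amber_1_mid, amber_2_mid, amber_3_mid and platform_top above 0.077 m)).
It fails at once if the yellow key is pressed when not exactly one bottle is on the platform (value of joint key_yellow above 0.003 m and not ((horizontal distance between amber_1_mid and platform_top below 0.077 m and horizontal distance between each of amber_2_mid, amber_3_mid and platform_top above 0.077 m) or (horizontal distance between each of amber_1_mid, amber_3_mid and platform_top above 0.077 m and horizontal distance between amber_2_mid and platform_top below 0.077 m) or (horizontal distance between each of amber_1_mid, amber_2_mid and platform_top above 0.077 m and horizontal distance between amber_3_mid and platform_top below 0.077 m))).
It fails at once if the green key is pressed when not exactly two bottles are on the platform (value of joint key_green above 0.003 m and not ((horizontal distance between each of amber_1_mid, amber_2_mid and platform_top below 0.077 m and horizontal distance between amber_3_mid and platform_top above 0.077 m) or (horizontal distance between each of amber_1_mid, amber_3_mid and platform_top below 0.077 m and horizontal distance between amber_2_mid and platform_top above 0.077 m) or (horizontal distance between amber_1_mid and platform_top above 0.077 m and horizontal distance between each of amber_2_mid, amber_3_mid and platform_top below 0.077 m))).
It fails at once if two keys are pressed together (value of joint each of key_blue, key_yellow above 0.003 m or value of joint each of key_blue, key_green above 0.003 m or value of joint each of key_yellow, key_green above 0.003 m).
It fails at once if a bystander (pot, tape or jar) is moved by more than 30 mm or tipped (distance of any of pot, tape, jar from where it was at the start of the episode above 0.03 m or angle between any of pot, tape, jar's own z axis and vertical above 0.3 rad).
It also fails if it takes over 72 s, if anything falls off the work surface, if the arm or the gripper's body presses on something with over 40 N, if the wrist force passes 120 N, or if a joint passes its speed limit or range.

## Working session

There is one attempt and no reset: what is moved stays moved. The work goes in short steps, each a Python script; the robot and the scene stay as the last script left them, time stands still between calls to the robot, and variables do not carry over. Pictures are saved under pics/ and viewed, and the job is handed in when it is done.

```bash
ls; mkdir -p pics
python3 - <<'E'
from plant import *
import cv2, numpy as np
for n in ("top","scene"):
    p,d=camera(n); cv2.imwrite(f"pics/{n}0.png",p[:,:,::-1]); np.savez(f"pics/{n}0.npz",p=p,d=d)
    print(n,camera_params(n))
print(observe()); print(tcp_to_grasp if not callable(tcp_to_grasp) else tcp_to_grasp())
print(camera_params("wrist"))
E
```

```text
pics
top {'intrinsics': array([[380.18134529,   0.        , 323.9396388 ],
       [  0.        , 380.18134529, 196.1989776 ],
       [  0.        ,   0.        ,   1.        ]]), 'eye': array([ 0.27743707, -0.19110589,  0.99789068]), 'orientation': array([ 0.07727983, -0.68062219,  0.72393983, -0.08180701])}
scene {'intrinsics': array([[375.58221695,   0.        , 323.01591674],
       [  0.        , 375.58221695, 199.3853428 ],
       [  0.        ,   0.        ,   1.        ]]), 'eye': array([-0.19246687, -0.671413  ,  0.65579707]), 'orientation': array([-0.4167541 ,  0.792167  , -0.39335142,  0.2099098 ])}
{'clock': 0.1, 'qpos': array([-1.44581774e+00,  2.59300342e-01,  1.53600606e+00,  2.00871141e-06,
        1.34799352e+00, -2.02821490e-01]), 'joint_vel': array([ 0.000835  , -0.00165731, -0.00400401, -0.00159425,  0.00102922,
        0.00103435]), 'effort': array([ 4.16555573e-03, -4.46963239e+01, -2.91249347e+01, -1.12447556e-04,
        6.30727780e-03, -1.08233985e-05]), 'eef_pos': array([ 0.17702834, -0.52021715,  0.23052855]), 'eef_rot': array([-8.52951326e-04,  9.86598107e-01,  1.63166930e-01,  3.41949604e-05]), 'ft_force': array([-0.2595161 ,  0.11703854,  0.62135137]), 'wrist_torque': array([-0.01551457, -0.04033978,  0.02159683]), 'grip_width': 0.08522539957642902}
0.0187
{'intrinsics': array([[308.37847987,   0.        , 326.09689484],
       [  0.        , 308.37847987, 202.37083704],
       [  0.        ,   0.        ,   1.        ]]), 'T_tool_cam': array([[ 8.52103944e-04, -9.45572263e-01, -3.25411079e-01,
         8.25854468e-02],
       [ 9.99998966e-01,  4.28872775e-04,  1.37233454e-03,
         1.27661158e-05],
       [-1.15808152e-03, -3.25411912e-01,  9.45571651e-01,
        -1.42613720e-01],
       [ 0.00000000e+00,  0.00000000e+00,  0.00000000e+00,
         1.00000000e+00]])}
```

View pics/top0.png

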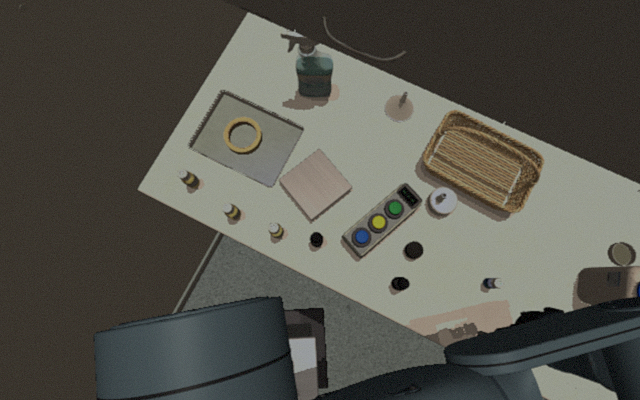

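View pics/scene0.png

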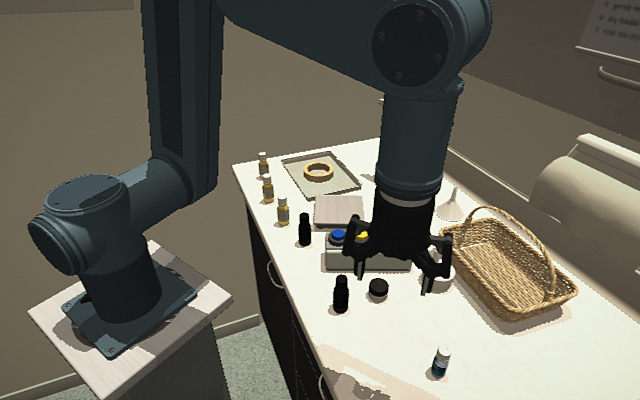

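```bash
cat > h.py <<'E'
import numpy as np, cv2
from scipy.spatial.transform import Rotation as R
from plant import *
def q2R(q): return R.from_quat(np.r_[q[1:],q[0]]).as_matrix()
def down(yaw): # tool z down, tool x axis at angle yaw in world
    M=np.array([[np.cos(yaw),np.sin(yaw),0],[np.sin(yaw),-np.cos(yaw),0],[0,0,-1.]])
    q=R.from_matrix(M).as_quat(); return np.r_[q[3],q[:3]]
def cloud(name,d,ob=None):
    c=camera_params(name); K=c["intrinsics"]
    v,u=np.mgrid[0:400,0:640]
    P=np.stack([(u-K[0,2])/K[0,0]*d,(v-K[1,2])/K[1,1]*d,d],-1)
    if name=="wrist":
        T=c["T_tool_cam"]; P=P@T[:3,:3].T+T[:3,3]
        return P@q2R(ob["eef_rot"]).T+ob["eef_pos"]
    return P@q2R(c["orientation"]).T+c["eye"]
E
python3 - <<'E'
from h import *
f=np.load("pics/top0.npz"); p,d=f["p"],f["d"]; W=cloud("top",d); np.save("pics/W.npy",W)
for n,(u,v) in dict(blue=(361,237),yel=(379,222),green=(395,208),plat=(316,184),a1=(186,174),a2=(231,208),a3=(275,228),b1=(316,239),b2=(398,283),bl=(488,283),pot=(443,200),jar=(414,250),tab=(260,260-70),tape=(242,120)).items(): print(n,(u,v),W[v,u].round(4),p[v,u])
# top faces by height/colour
def comp(mask):
    n,l,s,c=cv2.connectedComponentsWithStats(mask.astype(np.uint8))
    for i in range(1,n):
        if s[i,4]>12:
            q=W[l==i]; print(c[i].round(1),s[i,4],"mid",q.mean(0).round(4),"bbox mid",((q.max(0)+q.min(0))/2).round(4))
z=W[...,2]; roi=np.zeros(z.shape,bool); roi[90:300,150:520]=1
print("caps"); comp(roi&(z>.083)&(z<.1))
print("plat"); comp(roi&(z>.024)&(z<.036))
c=p[150:300,150:430]; cv2.imwrite("pics/crop0.png",cv2.resize(c,None,fx=2.8,fy=2.8,interpolation=cv2.INTER_CUBIC)[:,:,::-1])
E
```

```text
blue (361, 237) [ 0.3797 -0.2854  0.0931] [ 36  70 125]
yel (379, 222) [ 0.4132 -0.3319  0.0915] [152 155  53]
green (395, 208) [ 0.4453 -0.3742  0.0901] [ 48 113  55]
plat (316, 184) [ 0.5332 -0.1854  0.0304] [146 135 123]
a1 (186, 174) [0.5626 0.1346 0.0913] [131 132 126]
a2 (231, 208) [0.4697 0.0238 0.0911] [125 122 115]
a3 (275, 228) [ 0.414  -0.0814  0.0922] [151 155 153]
b1 (316, 239) [ 0.3818 -0.1781  0.0908] [19 16 20]
b2 (398, 283) [ 0.2678 -0.3639  0.084 ] [0 4 7]
bl (488, 283) [ 0.2537 -0.5929  0.0398] [66 67 78]
pot (443, 200) [ 0.4674 -0.5092  0.0423] [137 142 132]
jar (414, 250) [ 0.3454 -0.422   0.0344] [33 33 31]
tab (260, 190) [ 0.533  -0.0337  0.0031] [150 152 141]
tape (242, 120) [0.7274 0.0068 0.0284] [148 130  87]
caps
[162.6 110.2] 189 mid [0.7384 0.1981 0.0912] bbox mid [0.7384 0.1981 0.0914]
[404.6  93.8] 15 mid [ 0.7471 -0.431   0.0884] bbox mid [ 0.7478 -0.431   0.0883]
[440.6 132.7] 29 mid [ 0.6326 -0.5101  0.0904] bbox mid [ 0.6333 -0.5119  0.0917]
[181.9 173.9] 87 mid [0.5635 0.1447 0.0915] bbox mid [0.5645 0.1455 0.0897]
[409.8 194.7] 222 mid [ 0.4768 -0
[... 973 characters left out ...]
0.6858 0.0088 0.027 ] bbox mid [0.6865 0.0092 0.028 ]
[457.9 123.7] 82 mid [ 0.6793 -0.5817  0.0303] bbox mid [ 0.6761 -0.581   0.03  ]
[314.5 183.9] 2710 mid [ 0.534  -0.1815  0.0304] bbox mid [ 0.5355 -0.1812  0.0302]
[193.8 182.5] 28 mid [0.5572 0.1353 0.0307] bbox mid [0.5619 0.1395 0.0302]
[514.2 198.8] 63 mid [ 0.4616 -0.6989  0.0301] bbox mid [ 0.4655 -0.6974  0.0302]
[434.9 209.9] 36 mid [ 0.4451 -0.4888  0.0302] bbox mid [ 0.448  -0.4968  0.03  ]
[237.2 214.4] 17 mid [0.4647 0.0224 0.0304] bbox mid [0.4671 0.0246 0.0299]
[413.5 250.2] 166 mid [ 0.3451 -0.4207  0.0338] bbox mid [ 0.3455 -0.4215  0.0302]
[486.8 282.9] 22 mid [ 0.254  -0.594   0.0302] bbox mid [ 0.2534 -0.5951  0.0301]
```

View pics/crop0.png

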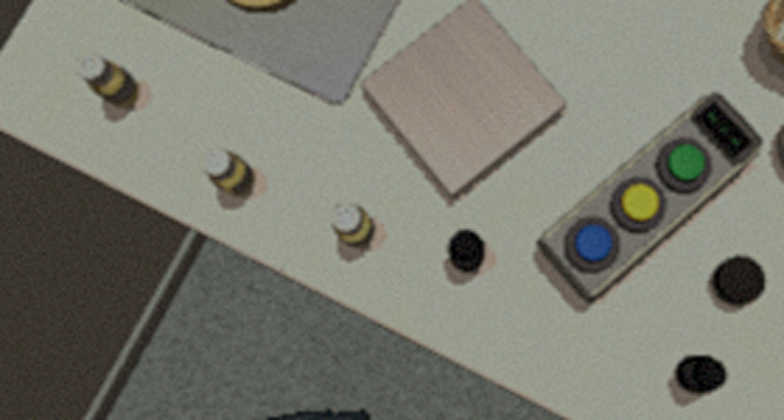

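In the top picture, three white-capped amber bottles stand at (182,174), (227,208) and (273,228). The black ones at (316,237) and (403,283) are lookalikes and not meant, and the small one at (488,283) is blue. The crop confirms the amber glass and paper labels. The keys are blue (361,237), yellow (378,222) and green (394,208), and the platform is at (315,184). I'll use the two nearer bottles and press blue first.

```bash
cat >> h.py <<'E'
KEYS=dict(blue=np.array([.3808,-.2855]),yellow=np.array([.4135,-.3275]),green=np.array([.4465,-.3705]))
def yaw0(p): return np.arctan2(p[1],p[0])+np.pi/2
def press(k):
    p=KEYS[k]; q=down(yaw0(p))
    set_gripper(0.0)
    goto([*p,.15],q); move_linear([*p,.098],v=.1); wait(.2)
    f0=observe()["ft_force"]
    hit=move_linear([*p,.079],v=.02,force_limit=7)
    o=observe(); print(k,"hit",hit,"z",o["eef_pos"].round(4),"F",(o["ft_force"]-f0).round(2))
    wait(.15); o=observe(); print(o["eef_pos"].round(4),(o["ft_force"]-f0).round(2))
    p_,d=camera("scene"); cv2.imwrite(f"pics/press_{k}.png",p_[:,:,::-1])
    move_linear([*p,.15],v=.1); print("clock",observe()["clock"])
E
python3 - <<'E'
from h import *
W=np.load("pics/W.npy"); z=W[...,2]; m=(abs(z-.0302)<.004); m[:140]=0;m[230:]=0;m[:,:270]=0;m[:,360:]=0
(c,s,a)=cv2.minAreaRect((W[m][:,:2]*1000).astype(np.float32)); print(c,s,a)
press("blue")
E
```

```text
(535.6140747070312, -181.76658630371094) (140.35073852539062, 140.06300354003906) 35.56257247924805
blue hit True z [ 0.381  -0.2856  0.086 ] F [-0.02  1.24  5.65]
[ 0.381  -0.2856  0.086 ] [0.38 1.   6.27]
clock 4.6
```

```bash
python3 - <<'E'
import cv2
p=cv2.imread("pics/press_blue.png"); cv2.imwrite("pics/pb.png",cv2.resize(p[190:300,290:450],None,fx=5,fy=5,interpolation=cv2.INTER_CUBIC))
E
python3 - <<'E'
from h import *
o=observe(); print(o["grip_width"],o["eef_pos"],o["ft_force"])
E
```

```text
-0.00017936350899970047 [ 0.38044352 -0.28505047  0.14933054] [0.1396959  0.83457878 1.036188  ]
```

View pics/pb.png

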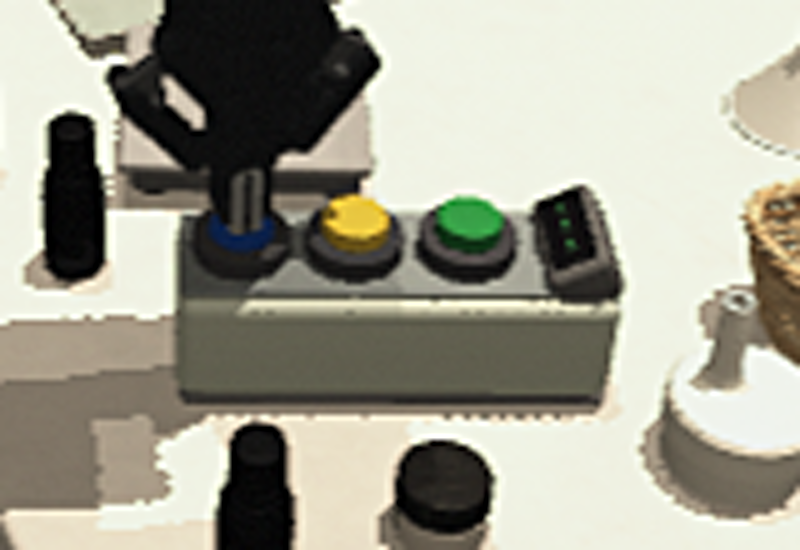

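The picture shows the fingers centred on the blue key at about (338,236), and the key looks lowered to its collar. The arm stopped at z=0.086, higher than I expected, so I'll press again in small steps to find the bottom stop while the platform is still empty.

Run:
```python
from h import *
p=KEYS["blue"]
move_linear([*p,.096],v=.1); wait(.3); f0=observe()["ft_force"]
for z in np.arange(.0945,.077,-.0015):
    move_linear([*p,z],v=.02); wait(.08); o=observe(); f=(o["ft_force"]-f0)
    print(round(z,4),o["eef_pos"].round(4)[2],f.round(2))
    if f[2]>13: break
p_,d=camera("scene"); cv2.imwrite("pics/pb2.png",cv2.resize(p_[190:300,290:450],None,fx=5,fy=5,interpolation=cv2.INTER_CUBIC)[:,:,::-1])
move_linear([*p,.15],v=.1); print("clock",observe()["clock"])
```

```text
0.0945 0.0945 [-1.37  0.09 -0.42]
0.093 0.093 [-0.58  0.16  0.17]
0.0915 0.0916 [-1.39 -0.75  1.94]
0.09 0.0901 [-1.18 -0.23  1.63]
0.0885 0.0886 [-0.45 -1.2   3.29]
0.087 0.0871 [-0.18 -0.58  2.44]
0.0855 0.086 [-0.56 -0.32  6.71]
0.084 0.0857 [-4.08  3.57 19.56]
clock 9.1167
```

View pics/pb2.png

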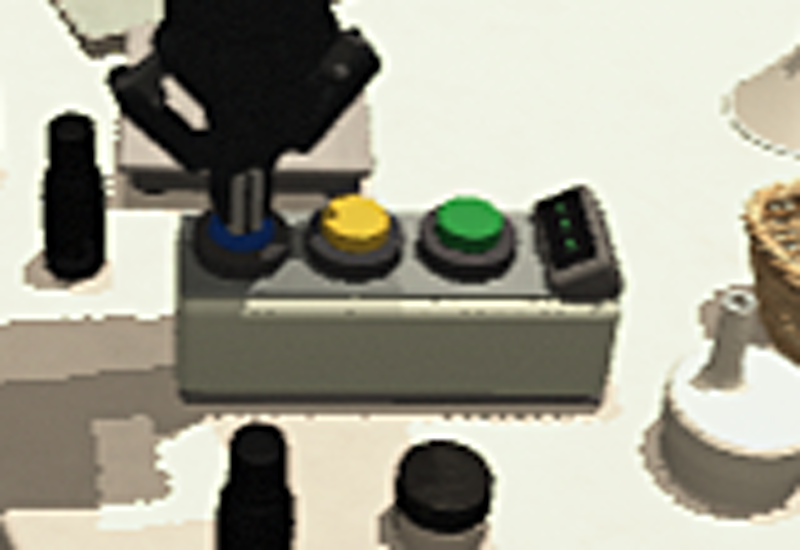

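The stepped press met the key at z≈0.092 and hit the stop at 0.086, so blue travelled its full 6 mm. The image also shows it flush with the collar. Next is the nearest amber bottle.

```bash
cat >> h.py <<'E'
C=np.array([.5356,-.1818]); A=np.deg2rad(35.56); U=np.array([np.cos(A),np.sin(A)]); V=np.array([-np.sin(A),np.cos(A)])
YAW=A+np.pi/2; Q=down(YAW)
def shot(n,cam="scene",box=None):
    p,d=camera(cam)
    if box: x0,y0,x1,y1=box; p=p[y0:y1,x0:x1]; k=min(800/p.shape[1],600/p.shape[0]); p=cv2.resize(p,None,fx=k,fy=k,interpolation=cv2.INTER_CUBIC)
    cv2.imwrite(f"pics/{n}.png",p[:,:,::-1])
def pick(b):
    set_gripper(.07)
    goto([*b,.16],Q); move_linear([*b,.034],v=.12)
    set_gripper(.0,f_grip=25); o=observe(); print("grip",o["grip_width"],o["eef_pos"].round(4))
    move_linear([*b,.16],v=.12); o=observe(); print("lifted",o["grip_width"],o["clock"])
E
python3 - <<'E'
from h import *
pick(np.array([.415,-.0765])); shot("pick1")
E
```

```text
grip 0.032465754844604344 [ 0.4154 -0.0766  0.0345]
lifted 0.0325146593988003 13.4583
```

View pics/pick1.png

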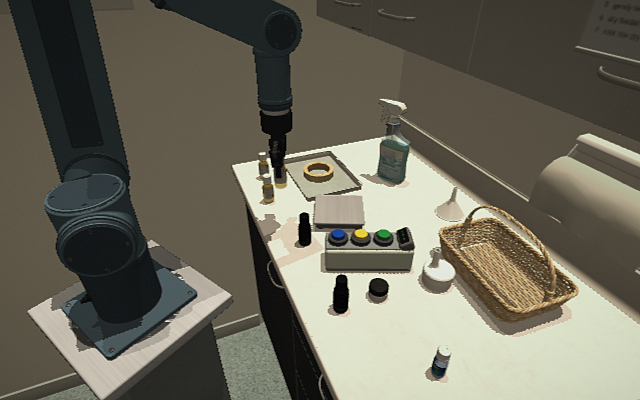

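The bottle is upright in the gripper at (281,172), and its old spot near (283,210) is empty. Now I'll place it on the far half of the platform.

```bash
cat >> h.py <<'E'
def place(t):
    goto([*t,.16],Q); move_linear([*t,.072],v=.1); wait(.2)
    hit=move_linear([*t,.060],v=.02,force_limit=4)
    o=observe(); print("down",hit,o["eef_pos"].round(4),o["ft_force"].round(2))
    set_gripper(.058); wait(.2)
    move_linear([*t,.17],v=.1); print("clock",observe()["clock"])
E
python3 - <<'E'
from h import *
place(C-.034*V); shot("place1a",box=(230,120,450,285))
E
```

```text
down True [ 0.5556 -0.2094  0.0644] [-0.46  1.01  3.36]
clock 17.75
```

View pics/place1a.png

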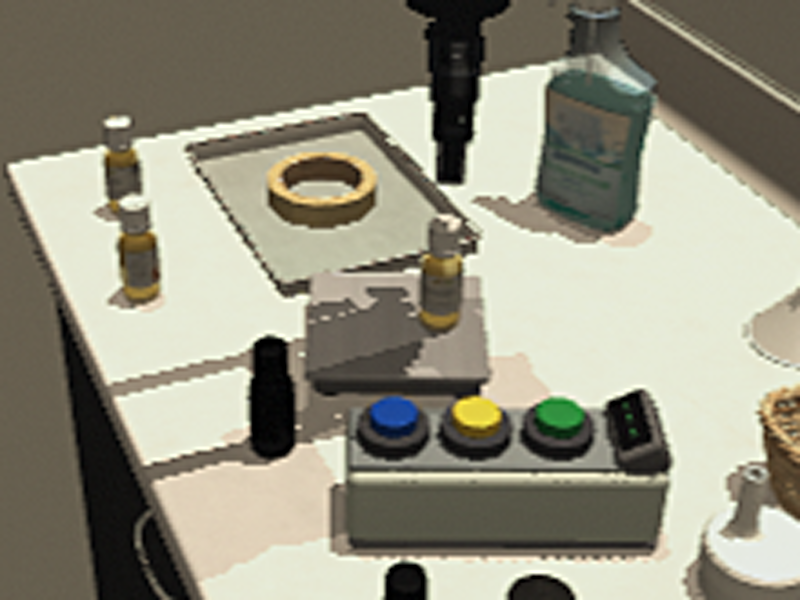

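The bottle stands upright on the right half of the platform, at about (440,290) in the crop, and all keys are up. Now the yellow key, with a higher force limit so it reaches the stop.

```bash
sed -i 's/force_limit=7/force_limit=11/' h.py
python3 - <<'E'
from h import *
press("yellow")
p=cv2.imread("pics/press_yellow.png"); cv2.imwrite("pics/py.png",cv2.resize(p[170:280,290:450],None,fx=5,fy=5,interpolation=cv2.INTER_CUBIC))
E
```

```text
yellow hit True z [ 0.4136 -0.3277  0.086 ] F [-0.71  0.94  6.84]
[ 0.4136 -0.3277  0.086 ] [0.42 1.14 7.62]
clock 21.8167
```

View pics/py.png

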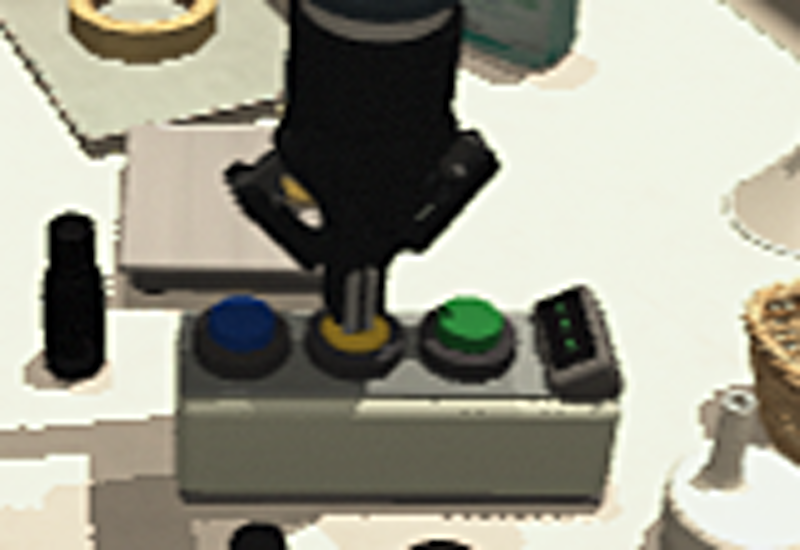

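Yellow is flush with its collar at the same z=0.086 stop, and blue and green are up. Next I'll pick the second bottle at (227,208) in the top picture and place it on the near half.

Run:
```python
from h import *
goto([.45,-.2,.2],Q)
pick(np.array([.4708,.0345])); shot("pick2",box=(200,100,440,280))
```

```text
grip 0.03223209410065468 [0.4712 0.0345 0.0345]
lifted 0.03277353503095671 27.2417
```

View pics/pick2.png

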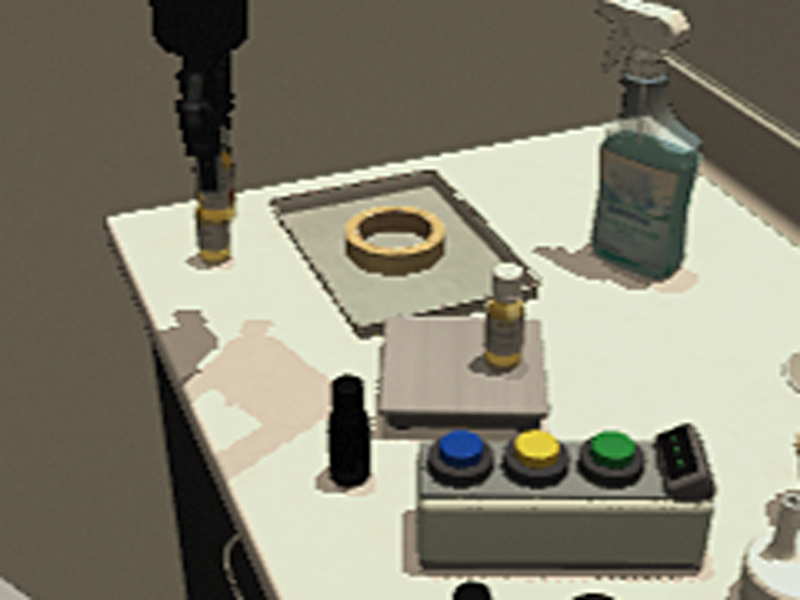

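The second bottle is held, seen in front of the third one at about (215,210) in the crop. Placing it now.

Run:
```python
from h import *
place(C+.034*V); shot("place2",box=(200,100,440,280))
```

```text
down True [ 0.5161 -0.1541  0.0644] [-0.15  1.    3.3 ]
clock 31.5417
```

View pics/place2.png

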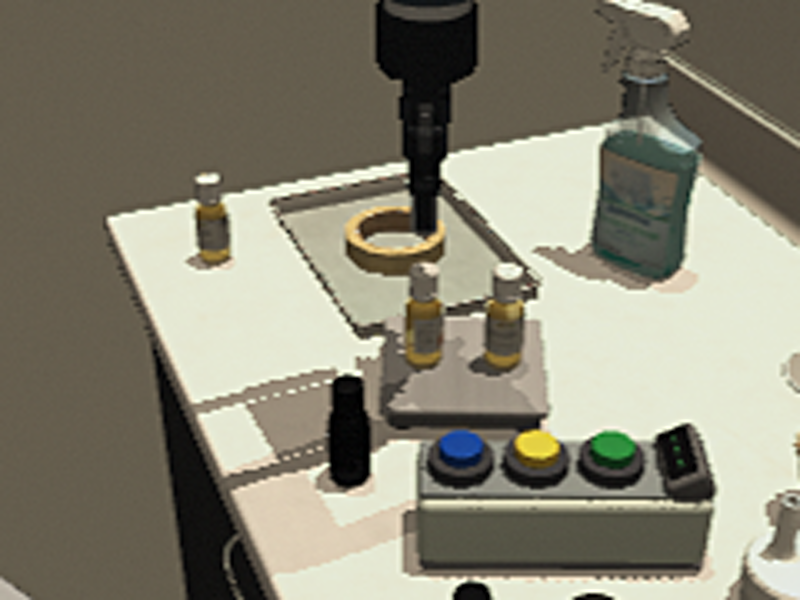

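Both bottles stand upright on the platform at (424,315) and (505,315) in the crop, and the third is untouched. Now green, then a check from above.

Run:
```python
from h import *
press("green")
p=cv2.imread("pics/press_green.png"); cv2.imwrite("pics/pg.png",cv2.resize(p[170:280,290:450],None,fx=5,fy=5,interpolation=cv2.INTER_CUBIC))
g=KEYS["green"]; move_linear([*g,.22],v=.15); goto([.2,-.45,.26],down(yaw0(np.array([.2,-.45])))) ; wait(.3)
p,d=camera("top"); cv2.imwrite("pics/topend.png",p[:,:,::-1]); W=cloud("top",d); z=W[...,2]
def comp(m):
    n,l,s,c=cv2.connectedComponentsWithStats(m.astype(np.uint8))
    for i in range(1,n):
        if s[i,4]>25:
            q=W[l==i]; m=(q.max(0)+q.min(0))/2; print(c[i].round(0),s[i,4],m.round(4),"dist C",np.hypot(*(m[:2]-C)).round(4))
r=np.zeros(z.shape,bool); r[110:300,170:450]=1
print("on platform caps"); comp(r&(z>.112)&(z<.13)); print("others"); comp(r&(z>.083)&(z<.1)); print(observe()["clock"])
```

```text
green hit True z [ 0.4466 -0.3707  0.086 ] F [-1.73  0.94  6.79]
[ 0.4466 -0.3707  0.086 ] [-1.75  0.97  7.48]
clock 35.6083
on platform caps
[324. 166.] 86 [ 0.5546 -0.209   0.119 ] dist C 0.0332
[302. 183.] 88 [ 0.5148 -0.1539  0.1189] dist C 0.0348
others
[441. 133.] 30 [ 0.6332 -0.5111  0.0918] dist C 0.3434
[324. 172.] 54 [ 0.5508 -0.2081  0.0915] dist C 0.0304
[182. 174.] 93 [0.5639 0.145  0.0894] dist C 0.328
[304. 189.] 54 [ 0.5121 -0.1533  0.0914] dist C 0.037
[410. 195.] 222 [ 0.4779 -0.414   0.0882] dist C 0.2392
[394. 208.] 183 [ 0.4454 -0.3729  0.0901] dist C 0.2113
[378. 222.] 171 [ 0.4125 -0.3297  0.0902] dist C 0.1924
[361. 237.] 179 [ 0.3807 -0.2866  0.0898] dist C 0.187
[315. 237.] 86 [ 0.3869 -0.1772  0.0904] dist C 0.1488
[403. 283.] 96 [ 0.267  -0.3747  0.0908] dist C 0.3307
37.6
```

View pics/pg.png

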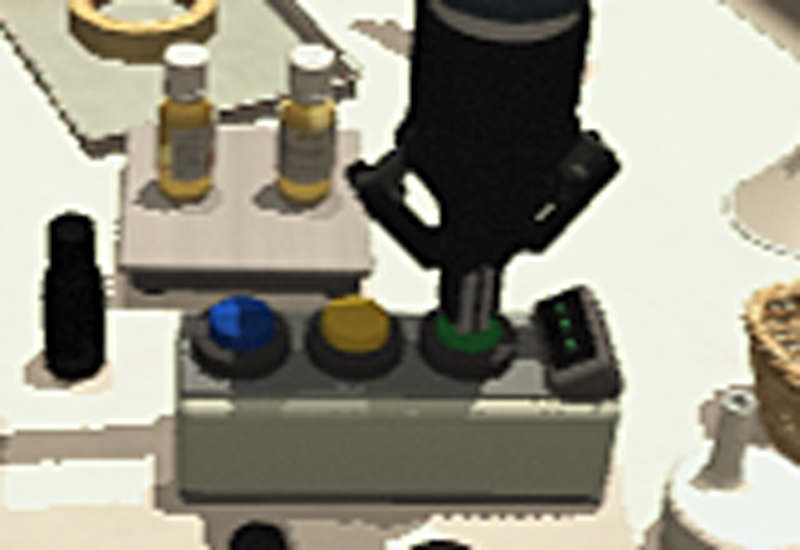

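View pics/topend.png

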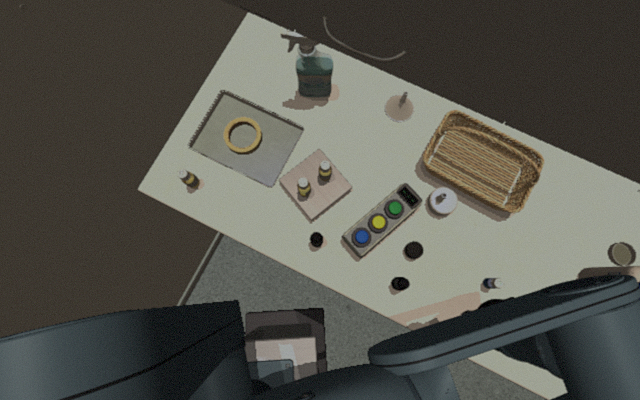

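Green was fully down against its stop, and the top view shows it has sprung back. Both bottles, at (324,166) and (302,183), stand on the platform about 34 mm from its centre. The third is still at (182,174), and the pot, tape and jar haven't moved.

```bash
python3 -c "
from plant import *
sign_off()"
```

```text
the job is handed in; nothing more can be done
```

I handed the job in at about 38 s of the 72 s allowed. I pressed blue with the platform empty, placed one amber bottle and pressed yellow, then placed the second bottle beside it and pressed green.

- **Keys:** each one went to its bottom stop at tool height 0.086 m, about 6 mm below first contact as measured on blue. The last top view showed all three up again.
- **Blue pressed twice:** the first press stopped higher than I expected, so I repeated it in small steps. The platform was still empty, and the second press confirmed full travel.
- **Bottles:** both stand upright, 33 and 35 mm from the platform centre, with cap tops about where 92 mm bottles on the platform should put them.
- **Everything else:** the third amber bottle is within about 1 mm of its start. The pot, tape and jar look unmoved, and the arm was parked clear of everything.
- **Disagreement:** the fingertips touched the blue key about 4 mm higher than the stated 88 mm. This didn't affect the result, and no check failed.

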